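# Ready the syrup dispenser: cup under the spout, portion knob set

### The job

Get the syrup dispenser ready: take the steel cup with the blue handle from beside its shelf and stand it upright on the drip tray, centred under the spout with its handle sticking straight out of the front. Also turn only the small silver portion knob on top of the dispenser until its white pointer lines up with the red mark on the black ring around it; the ring holds the recipe setting and must not be turned. Keep the cup upright throughout and leave the other things on the table where they are.

Things in the scene. Friction and masses are not known exactly. Their poses are not given: they have to be found in the camera images.
- dispenser: Fixed grey dispenser. Origin on the table below the spout; +x from the front opening inward, z up. In its frame, mm: base and drip tray x -75..225, y +-60, top z 10; column x 50..200, y +-50; overhanging head x -20..200, y +-55, z 100..145, open below at front and sides; hopper radius 50 at x 155, up to z 265. Two concentric dials on the head, vertical axis at x 30, y 0.
- spout (a point): Point on the drip tray's top (10 mm above the table) below the spout, centre of a dark circle of radius 33 mm; axes as the dispenser's. The spout, radius 11 mm, ends 88 mm above the table. The head overhangs this point, so the cup goes in from the front held by its handle.
- knob_top (a point): Centre of the top of the small portion knob: plain silver cylinder, radius 17 mm, with black top and white pointer stripe. It stands 36 mm above the top of the ring (knob from 159 to 195 mm above the table; this point at 195). Turns with the knob.
- pointer (a point): Outer end of the white pointer on the knob's top, 15 mm from the dial axis, 195 mm above the table.
- ring_mark (a point): Red mark on the top of the outer recipe ring, 36 mm from the dial axis, 159 mm above the table. Its +x axis points from the mark to the dial axis, z up. The ring is black, radius 40 mm, from 145 to 159 mm above the table, and turns very easily (0.015 N m): a finger that rubs it drags it.
- portion_knob (a joint): Angle of the small inner knob, rad, growing anticlockwise seen from above; 0 when the pointer points to the dispenser's front (-x). The pointer lines up with the red mark when this equals joint recipe_ring. Stops at -3.1 and 3.1; friction 0.04 N m, stays where it is left.
- recipe_ring (a joint): Angle of the outer ring, rad, same sense and same zero: 0 when the red mark points to the dispenser's front. Must not change.
- cup_centre (a point): Centre of the loose steel cup, half-way up (35 mm above its foot), 0.12 kg. Open cup, outer diameter 56 mm, height 70 mm, wall 3 mm. Its +x axis points along the handle, z up.
- cup_handle (a point): Middle of the cup's straight blue bar handle, 70 mm from the cup's axis along the cup's +x and 52 mm above its foot. The bar is level, 12 mm wide, 14 mm tall, from the cup's wall to 99 mm from its axis.
- cup_shelf: Fixed low wooden shelf. Origin on the table about where the cup stands; +x points under the shelf. In its frame, mm: board x 36..151, y +-85, z 78..88, covering the cup's handle (which points to about +x) from above; back panel x 139..151; 10 mm posts at x 43, y -80 and 80. The cup comes out to -x, lifted 15 mm at most until its handle is clear.
- syrup_jar: Bystander: small amber jar, radius 21, 65 mm tall, on the shelf board; origin at its foot.
- shaker: Bystander: metal can, radius 24, 110 mm tall; origin at its foot.
- bowl: Bystander: blue bowl, radius 65, 55 mm tall; origin at its foot.
- spatula: Bystander: spatula lying on the table, 240 mm long.
Not all that is in view belongs to the job. What is shaped like the part that bears cup_centre but green or turquoise is not meant.

How it is judged (in metres and radians):
At the end, for the whole second after the job is handed in: Cup upright (0.08 rad) on the tray, axis within 15 mm of the spout's, handle middle over 40 mm out in front and within 30 mm of the centre line; knob at rest, pointer on the red mark within 2.5 mm at its end (9 degrees); red mark within 4 mm of its start; released (horizontal distance between cup_centre and spout below 0.015 m and y of cup_handle in the frame of dispenser between -0.03 and 0.03 m and x of cup_handle in the frame of dispenser below -0.04 m and z of cup_centre in the frame of spout between 0.031 and 0.038 m and angle between cup_centre's own z axis and vertical below 0.08 rad and y of pointer in the frame of ring_mark between -0.0025 and 0.0025 m and x of pointer in the frame of ring_mark below 0.025 m and distance of ring_mark from where it was at the start of the episode below 0.004 m and velocity of joint portion_knob between -0.05 and 0.05 rad/s); the robot touches nothing.
It fails at once if the outer ring is turned (its red mark more than 4 mm from its start) (distance of ring_mark from where it was at the start of the episode above 0.004 m).
It fails at once if the cup is tipped by more than 0.5 rad (angle between cup_centre's own z axis and vertical above 0.5 rad).
It fails at once if a bystander is moved by more than 30 mm (distance of any of syrup_jar, shaker, bowl, spatula from where it was at the start of the episode above 0.03 m).
It also fails if it takes over 72 s, if anything falls off the work surface, if the arm or the gripper's body presses on something with over 40 N, if the wrist force passes 120 N, or if a joint passes its speed limit or range.

### The arm

A 6-joint arm with a two-finger parallel gripper is mounted at the origin on the work surface. World frame = base frame: x ahead of the robot, y to its left, z up, the work surface at z = 0. Lengths are in mm, angles in degrees, forces in N, time in s.
With the tool pointing down it reaches from about 375 to 900 mm from the base axis. Payload 3.1 kg.
Tool frame: the origin (TCP) lies at the very end of the fingers, on their centre line; the grasp point (between the pads) lies 19 mm behind it; y points along the fingers, z is the direction in which the jaws open and shut, and the axes are right-handed (so a half turn about y gives the same grasp; the last joint's range is limited). The gripper opens to 85 mm and grips with 20 to 120 N. Pads are 22 mm wide; open, the fingers measure 114 mm over their backs; the gripper's body (76 mm by 85 mm) begins 54 mm behind the grasp point. The pads swing forward as they close: fully open they stand 13 mm farther back than shut.
Start: joints at [57.84, 30.224, 82.088, -0, 67.689, -10.227], TCP at [233.408, 579.756, 200.91] pointing down, gripper open.
Joint ranges: [-176.69, 176.69], [-43.24, 126.21], [12.49, 139.97], [-82, 262], [0, 151.66], [-163.58, 163.58]. Speed limits (degrees/s): [159.86, 159.86, 180, 180, 180, 180].

### API

Orientations are given as a 3x3 rotation matrix whose columns are the frame's x, y, z axes.
In Python, from bench import manip gives the robot as it stands. Calls block until the motion is done:
- manip.movep(position, orientation): joint-space move of the TCP to a pose.
- manip.servo_line(position, rot=None, rate=150, until_force=None): straight line of the TCP; rot=None keeps the orientation; rate is the mean speed in mm/s. With until_force (N) it stops when the force on the tool has changed by that much, and returns True; else False.
- manip.move_joints(angles): joint-space move.
- manip.set_gripper(opening, newtons=None): finger opening in mm; newtons is the grip in N (None keeps the last); returns when the fingers have stopped.
- manip.wait(seconds).
- manip.ik(position, orientation): joint angles nearest the present ones, or None.
- manip.get_obs(): the state.
- manip.get_image(name): name is "side" or "top" or "wrist"; returns a dict with "image" (384x512x3 uint8, blue, green, red), "range_z" (384x512 float32, mm along the optical axis (not along the pixel's ray), 0 where there is no reading), "fx", "fy", "cx", "cy" (pixels), "position" and "rotation" of the camera in the world; the wrist camera has in their place "T_tool_cam" (4x4, takes a point from camera to tool coordinates, whose origin is the TCP and whose axes are the tool frame's). Camera axes: x right, y down, z forward; pixel columns grow to the right and rows downward; lengths in mm; the calibration is good to about 2 mm. A picture is of the moment at which its call begins: read the wrist's pose just before it.
A pose or a line that the arm cannot do raises manip.PlanningError and nothing moves.
- manip.finish_job(): hands the job in, once; it reports no verdict.
The state is a dict: "t": time; "q": joint angles; "qvel": joint speeds; "tau": joint torques, N m; "tcp_pos": TCP position; "tcp_rot": TCP orientation; "force": force on the tool from outside, world axes, zero at the start; "wrist_torque": the same for the moment, N m; "finger_gap": finger opening in mm.
Only numpy, scipy, OpenCV 4.12 (cv2) and the standard library are available. Lean on these libraries where they do the work, as an engineer would, in place of code of your own. Each camera call takes 0.05 s, during which the arm holds its last target.

## Working session

There is one attempt and no reset: what is moved stays moved. The work goes in short steps, each a Python script; the robot and the scene stay as the last script left them, time stands still between calls to the robot, and variables do not carry over. Pictures are saved under pics/ and viewed, and the job is handed in when it is done.

```bash
ls; mkdir -p pics; cat > h.py <<'E'
import numpy as np, cv2
from bench import manip
def grab(n,fn=None):
    o=manip.get_obs(); d=manip.get_image(n)
    if n=='wrist':
        T=np.eye(4);T[:3,:3]=np.array(o['tcp_rot']);T[:3,3]=o['tcp_pos'];T=T@np.array(d['T_tool_cam'])
    else:
        T=np.eye(4);T[:3,:3]=d['rotation'];T[:3,3]=d['position']
    d['T']=T
    if fn: cv2.imwrite('pics/'+fn+'.png',d['image']); np.savez('pics/'+fn+'.npz',**d)
    return d
def cloud(d):
    z=np.asarray(d['range_z'],float);v,u=np.mgrid[:z.shape[0],:z.shape[1]]
    P=np.stack([(u-d['cx'])*z/d['fx'],(v-d['cy'])*z/d['fy'],z],-1)
    W=P@d['T'][:3,:3].T+d['T'][:3,3]; W[z<=0]=np.nan
    return W
def atz(d,u,v,h):
    r=d['T'][:3,:3]@np.array([(u-d['cx'])/d['fx'],(v-d['cy'])/d['fy'],1.]);p=d['T'][:3,3]
    return p+r*(h-p[2])/r[2]
def proj(d,p):
    c=d['T'][:3,:3].T@(np.asarray(p)-d['T'][:3,3]); return d['fx']*c[0]/c[2]+d['cx'],d['fy']*c[1]/c[2]+d['cy']
E
python3 - <<'E'
from h import *
for n in('side','top','wrist'):
    d=grab(n,n+'0'); print(n,d['T'].round(3).tolist(),d['fx'],d['cx'],d['cy'])
print(manip.get_obs())
E
```

```text
pics
side [[-0.968, -0.202, 0.149, 371.742], [-0.251, 0.746, -0.616, 542.258], [0.013, -0.634, -0.773, 919.952], [0.0, 0.0, 0.0, 1.0]] 397.3129655577509 254.73682743477244 195.00424691954714
top [[-0.056, -0.969, 0.24, 285.347], [-0.998, 0.056, -0.009, -68.008], [-0.005, -0.24, -0.971, 1226.963], [0.0, 0.0, 0.0, 1.0]] 349.56333547094323 252.12351089506575 192.99766508769656
wrist [[0.374, 0.88, 0.294, 158.143], [0.927, -0.354, -0.121, 611.053], [-0.003, 0.318, -0.948, 373.628], [0.0, 0.0, 0.0, 1.0]] 345.5730597922404 252.104145924081 194.5992853559032
{'t': 0.15, 'q': array([ 5.78385973e+01,  3.02661512e+01,  8.21391729e+01,  1.92250347e-04,
        6.76883010e+01, -1.02271823e+01]), 'qvel': array([ 0.13133146, -0.15425392, -0.30669712,  0.03916926, -0.00752242,
       -0.00827391]), 'tau': array([ 3.21081270e-04, -4.42746699e+01, -1.78275722e+01, -3.21879461e-04,
        5.60747620e-03, -2.02255228e-05]), 'tcp_pos': array([233.11729209, 579.26614568, 200.16661266]), 'tcp_rot': array([[ 9.27612714e-01, -8.72451323e-04,  3.73542357e-01],
       [-3.73543261e-01, -1.38166959e-03,  9.27611731e-01],
       [-2.93183966e-04, -9.99998665e-01, -1.60755259e-03]]), 'force': array([0.6601563 , 0.27230078, 0.17107763]), 'wrist_torque': array([3.97108976e-05, 4.52539417e-02, 4.00446314e-04]), 'finger_gap': 85.23008206086332}
```

View pics/side0.png

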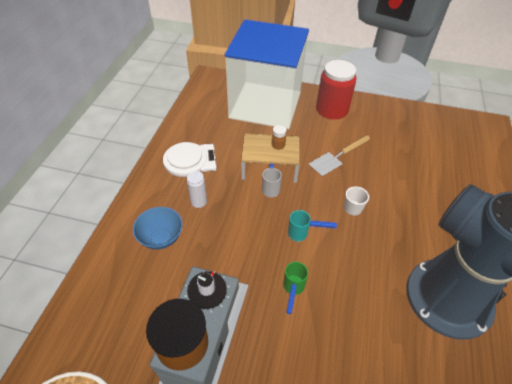

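View pics/top0.png

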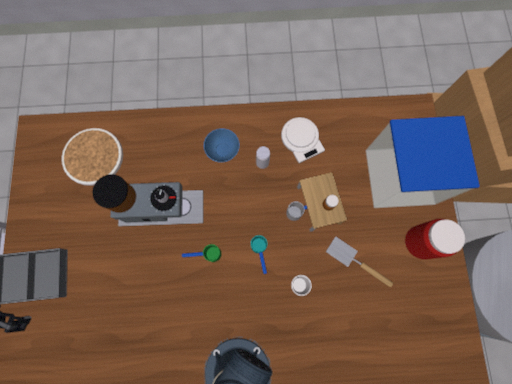

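View pics/wrist0.png

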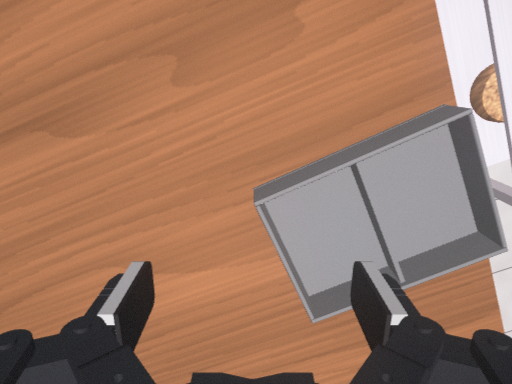

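Cup candidates in top image: grey steel cup at (295,211) with its handle under the shelf; turquoise with blue handle (260,244); green with blue handle (213,253); white cup (301,286). I choose the steel one. I'll check it close up.

```bash
python3 - <<'E'
from h import *
t=cv2.imread('pics/top0.png');s=cv2.imread('pics/side0.png')
f=lambda im,x,y,w,h,k:cv2.resize(im[y:y+h,x:x+w],None,fx=k,fy=k,interpolation=cv2.INTER_CUBIC)
a=f(s,232,125,90,80,5);b=f(t,270,170,90,70,5)
cv2.imwrite('pics/c1.png',a)
c=f(t,90,165,120,70,6);cv2.imwrite('pics/c2.png',c)
c=f(s,140,250,120,130,4.5);cv2.imwrite('pics/c3.png',c)
d=dict(np.load('pics/top0.npz'));W=cloud(d)
for n,(u,v) in dict(knob=(163,198),head=(172,188),cup=(295,211),board=(318,190),tray=(195,215),hop=(113,190)).items(): print(n,W[v,u].round(0))
d2=dict(np.load('pics/side0.npz'));W=cloud(d2)
for n,(u,v) in dict(knob=(207,280),board=(265,150),cup=(272,180),cuprim=(264,176)).items(): print(n,W[v,u].round(0))
E
```

```text
knob [540. 193. 195.]
head [580. 174. 159.]
cup [ 513. -228.    3.]
board [ 564. -300.   88.]
tray [517. 127.  10.]
hop [554. 317. 266.]
knob [549. 203. 195.]
board [ 547. -301.   85.]
cup [ 510. -246.   20.]
cuprim [ 532. -230.   48.]
```

View pics/c1.png

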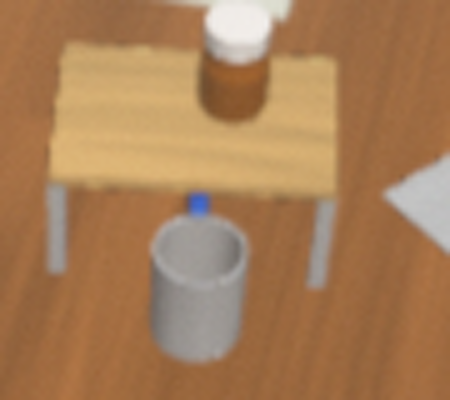

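View pics/c2.png

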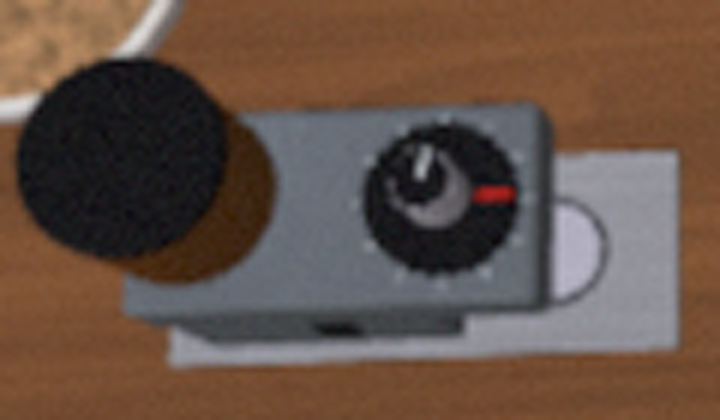

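View pics/c3.png

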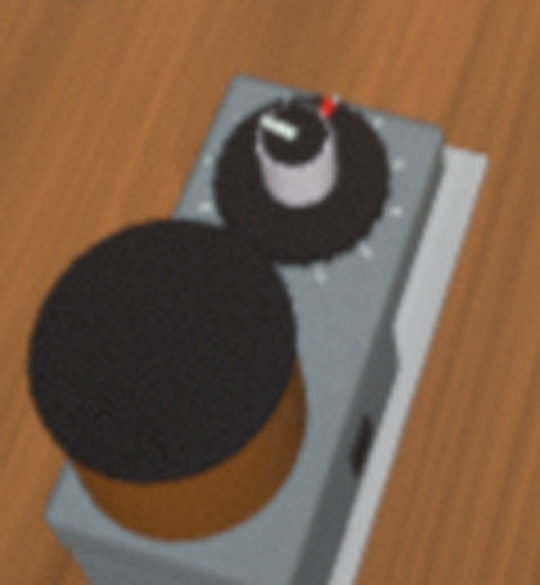

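The close crop confirms it: a grey cup with a blue bar going under the shelf board. In the dial crop the pointer points about +x world and the red mark about -y, towards the dispenser's front. Next I take close wrist views from above.

```bash
cat >> h.py <<'E'
def down(a):
    "tool down; tool x axis (away from camera) at world angle a deg"
    a=np.radians(a);x=np.array([np.cos(a),np.sin(a),0]);y=np.array([0,0,-1.]);return np.stack([x,y,np.cross(x,y)],1)
E
python3 - <<'E'
from h import *
for a in(90,60,120): print(a,manip.ik([545,100,330],down(a)))
for a in(-60,-90,-30,120): print(a,manip.ik([470,-180,330],down(a)))
o=manip.get_obs();p=o['tcp_pos'].copy();p[2]=400
manip.servo_line(p,rate=250)
manip.movep([545,90,330],down(90))
d=grab('wrist','w1')
o=manip.get_obs();print(o['t'],o['tcp_pos'],o['q'].round(1))
E
```

```text
90 None
60 [  -1.15865709   17.4019959    82.25446066    0.           80.34354345
 -151.15865709]
120 [-1.15865709e+00  1.74019959e+01  8.22544607e+01 -2.54444375e-14
  8.03435434e+01  1.48841343e+02]
-60 [-33.69706585  12.78623864  88.81174984   0.          78.40201151
 -63.69706585]
-90 [-3.36970659e+01  1.27862386e+01  8.88117498e+01 -2.54444375e-14
  7.84020115e+01 -3.36970659e+01]
-30 [-3.36970659e+01  1.27862386e+01  8.88117498e+01 -2.54444375e-14
  7.84020115e+01 -9.36970659e+01]
120 [-3.36970659e+01  1.27862386e+01  8.88117498e+01 -2.54444375e-14
  7.84020115e+01  1.16302934e+02]Traceback (most recent call last):
  File "<stdin>", line 6, in <module>
bench.PlanningError: the arm cannot take that pose within its joint ranges
```

```bash
python3 - <<'E'
from h import *
manip.movep([545,120,330],down(-90))
d=grab('wrist','w1')
o=manip.get_obs();print(o['t'],o['tcp_pos'],o['q'].round(1))
W=cloud(d)
for (u,v) in [(256,100),(256,150),(256,200),(256,300)]: print(u,v,W[v,u].round(0))
E
```

```text
3.1667 [544.88691311 121.02089949 330.16566597] [ 1.  17.8 81.7  0.  80.5  0.9]
256 100 [549. 184. 160.]
256 150 [551. 106.  10.]
256 200 [552.  26.   1.]
256 300 [ 552. -155.    0.]
```

View pics/w1.png

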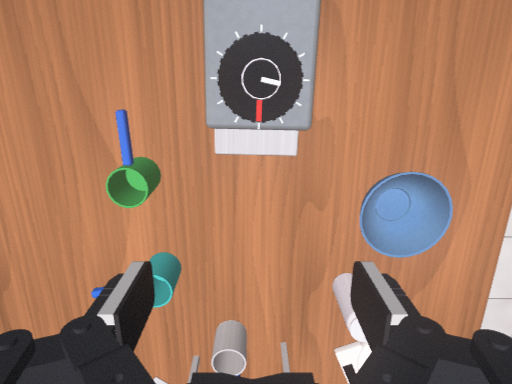

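The wrist image shows the knob top at about (261,78), pointer tip at (281,83), red mark at (259,110), tray front corners at (215,153) and (297,155), and the steel cup at (229,350). Now I fit these accurately.

```bash
python3 - <<'E'
from h import *
d=dict(np.load('pics/w1.npz'));im=d['image'];W=cloud(d)
hsv=cv2.cvtColor(im,cv2.COLOR_BGR2HSV);z=W[...,2]
red=((hsv[...,0]<8)|(hsv[...,0]>172))&(hsv[...,1]>150)&(np.indices(z.shape)[0]<135)&(abs(np.indices(z.shape)[1]-260)<45)
v,u=np.nonzero(red);print('red px',len(u),u.mean(),v.mean(),v.min(),v.max());
rm=atz(d,u.mean(),v.mean(),159);print('red mid',rm)
rg=(z>153)&(z<165)&(im.max(2)<70)
v,u=np.nonzero((z>153)&(z<168)&(np.hypot(np.indices(z.shape)[1]-260,np.indices(z.shape)[0]-77)<70))
print('ring n',len(u),W[v,u].mean(0),W[v,u].min(0),W[v,u].max(0))
k=(z>185)&(z<205)&(abs(np.indices(z.shape)[1]-260)<40)
kk=k.astype(np.uint8);v,u=np.nonzero(k);(c,r)=cv2.minEnclosingCircle(np.stack([u,v],1).astype(np.float32));kc=atz(d,*c,195);print('knob',len(u),c,r,kc)
wh=k&(im.min(2)>150)&(np.hypot(np.indices(z.shape)[1]-c[0],np.indices(z.shape)[0]-c[1])<19.5)
v,u=np.nonzero(wh);x,y,w=cv2.fitLine(np.stack([u,v],1).astype(np.float32),cv2.DIST_L2,0,.01,.01)[:3].ravel()[:3] if 0 else (0,0,0)
print('white',len(u),u.mean(),v.mean(),atz(d,u.mean(),v.mean(),195))
# tray and head
t=(z>7)&(z<14)&(im.min(2)>120)&(np.indices(z.shape)[0]>120)&(np.indices(z.shape)[0]<165)
cn=cv2.findContours(t.astype(np.uint8),0,1)[0];cn=max(cn,key=cv2.contourArea);b=cv2.boxPoints(cv2.minAreaRect(cn));print(b,[atz(d,*p,10)[:2].round(1).tolist() for p in b])
h=(z>138)&(z<152);cn=max(cv2.findContours(h.astype(np.uint8),0,1)[0],key=cv2.contourArea);b=cv2.boxPoints(cv2.minAreaRect(cn));print(b,[atz(d,*p,145)[:2].round(1).tolist() for p in b])
g=cv2.resize(im[20:170,190:340],None,fx=4,fy=4,interpolation=cv2.INTER_CUBIC);cv2.imwrite('pics/c4.png',g)
E
```

```text
red px 121 258.60330578512395 110.3305785123967 100 120
red mid [551.84207514 174.50665452 159.        ]
ring n 4665 [552.9846884  205.15979771 159.41796672] [512.88027777 163.09300968 154.41131615] [593.81494936 244.27119022 162.7335686 ]
knob 1281 (261.5, 78.32499694824219) 20.72944450378418 [553.4601339  203.98352477 195.        ]
white 191 269.1937172774869 78.86387434554973 [559.98222516 203.5549451  195.        ]
[[214.48547 153.6976 ]
 [215.01733 128.16702]
 [298.10626 129.89804]
 [297.5744  155.42862]] [[491.0, 100.6], [493.0, 137.2], [610.8, 134.9], [611.6, 98.1]]
[[204.      129.99997]
 [204.        0.     ]
 [320.        0.     ]
 [320.      129.99997]] [[496.0, 153.5], [501.2, 272.4], [608.0, 272.4], [615.5, 153.6]]
```

View pics/c4.png

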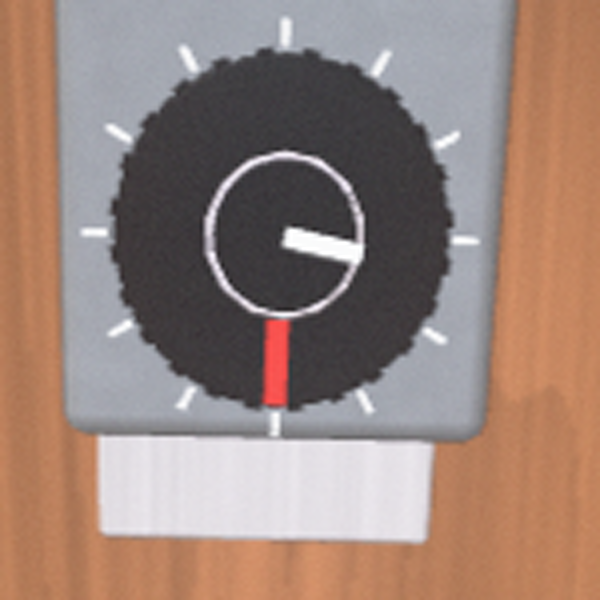

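```bash
python3 - <<'E'
from h import *
d=dict(np.load('pics/w1.npz'))
a=lambda p,q:np.degrees(np.arctan2(*(q-p)[[1,0]]))
f=lambda x,y,h:atz(d,190+x/4-.375,20+y/4-.375,h)
p=f(285,237,195);q=f(360,254,195);ax=np.array([553.3,204,0])
print('pointer',a(p,q),q-ax,a(ax,q)); r=f(278,320,159);s=f(275.5,405,159);print('red',a(r,s),r-ax,s-ax,a(ax,s),a(ax,r))
c=[553.3,204]
manip.movep([*c,260],down(-50))
manip.set_gripper(52,30)
manip.servo_line([*c,171],rate=120)
o=manip.get_obs();print(o['t'],o['force'].round(1),o['tcp_pos'])
manip.set_gripper(20,30)
o=manip.get_obs();print(o['t'],o['force'].round(1),o['wrist_torque'].round(2),o['finger_gap'],o['tcp_pos'],o['q'].round(1))
E
```

```text
pointer -12.07376711037501 [ 15.60873855  -3.87532546 195.        ] -13.943412257475611
red -91.33822497837647 [ -1.02181913 -19.4366163  159.        ] [ -1.49259597 -39.58914774 159.        ] -92.15915139139805 -93.00937547096835
5.0833 [0.2 0.4 0.4] [553.95585533 204.11408081 171.62314761]
5.4917 [ 0.1 -0.5  0.7] [-0.   -0.04  0.  ] 19.681924233622265 [553.4416856  204.03116771 171.35193789] [  9.4  29.5  89.1   0.   61.4 -30.6]
```

The fingers closed to 20 mm, but the knob is 34 mm across, so something is off. I'll look before moving.

```bash
python3 - <<'E'
from h import *
grab('wrist','w2');d=grab('side','s2')
s=d['image'];u,v=map(int,proj(d,[553,204,195]));print(u,v)
cv2.imwrite('pics/c5.png',cv2.resize(s[max(0,v-70):v+50,max(0,u-70):u+70],None,fx=5,fy=5,interpolation=cv2.INTER_CUBIC))
E
```

```text
204 280
```

View pics/w2.png

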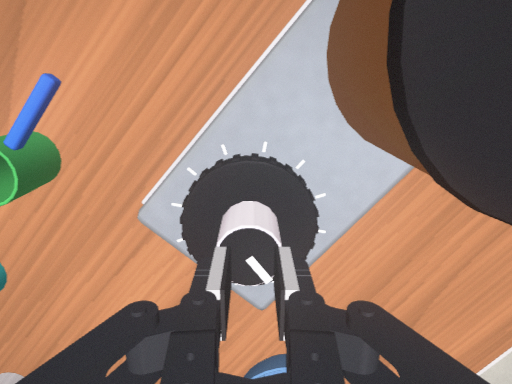

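View pics/c5.png

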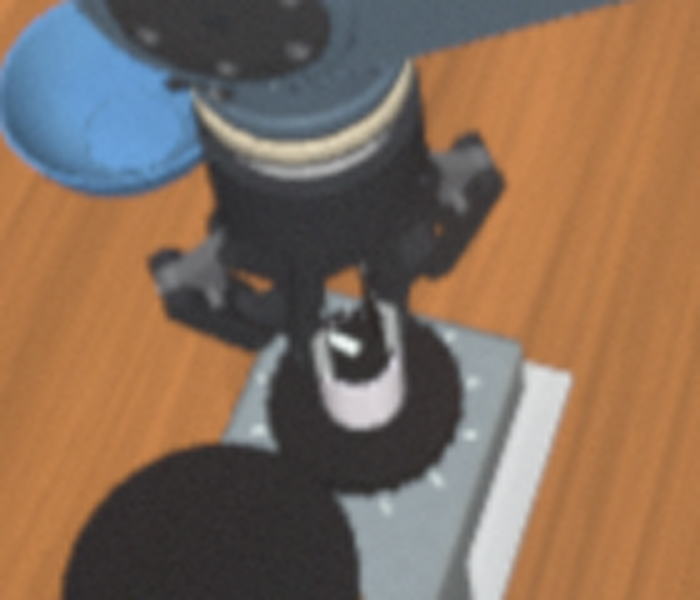

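```bash
python3 - <<'E'
from h import *
d=dict(np.load('pics/w2.npz'))
T=np.linalg.inv(d['T_tool_cam'])
P=lambda p:(lambda c:(d['fx']*c[0]/c[2]+d['cx'],d['fy']*c[1]/c[2]+d['cy']))(T[:3,:3]@np.array(p)+T[:3,3])
for g in(20,34):
  for y in(0,-10,-19,-30):
    print(g,y,[tuple(np.round(P([x,y,s*g/2]))) for s in(-1,1) for x in (-11,11)])
print([np.round(proj(d,[553.3+17*np.cos(a),204+17*np.sin(a),195])) for a in np.radians([40,130,220,310])])
cv2.imwrite('pics/c6.png',cv2.resize(d['image'][180:340,170:330],None,fx=3.7,fy=3.7,interpolation=cv2.INTER_CUBIC))
E
```

```text
20 0 [(np.float64(232.0), np.float64(217.0)), (np.float64(232.0), np.float64(253.0)), (np.float64(268.0), np.float64(217.0)), (np.float64(268.0), np.float64(253.0))]
20 -10 [(np.float64(230.0), np.float64(224.0)), (np.float64(231.0), np.float64(262.0)), (np.float64(269.0), np.float64(224.0)), (np.float64(269.0), np.float64(262.0))]
20 -19 [(np.float64(229.0), np.float64(232.0)), (np.float64(230.0), np.float64(271.0)), (np.float64(270.0), np.float64(232.0)), (np.float64(270.0), np.float64(271.0))]
20 -30 [(np.float64(228.0), np.float64(242.0)), (np.float64(229.0), np.float64(283.0)), (np.float64(271.0), np.float64(242.0)), (np.float64(271.0), np.float64(283.0))]
34 0 [(np.float64(219.0), np.float64(217.0)), (np.float64(220.0), np.float64(253.0)), (np.float64(281.0), np.float64(217.0)), (np.float64(280.0), np.float64(253.0))]
34 -10 [(np.float64(217.0), np.float64(224.0)), (np.float64(218.0), np.float64(262.0)), (np.float64(283.0), np.float64(224.0)), (np.float64(282.0), np.float64(262.0))]
34 -19 [(np.float64(215.0), np.float64(232.0)), (np.float64(217.0), np.float64(271.0)), (np.float64(285.0), np.float64(232.0)), (np.float64(283.0), np.float64(271.0))]
34 -30 [(np.float64(213.0), np.float64(242.0)), (np.float64(214.0), np.float64(283.0)), (np.float64(287.0), np.float64(242.0)), (np.float64(285.0), np.float64(283.0))]
[array([284., 256.]), array([249., 224.]), array([215., 256.]), array([250., 287.])]
```

View pics/c6.png

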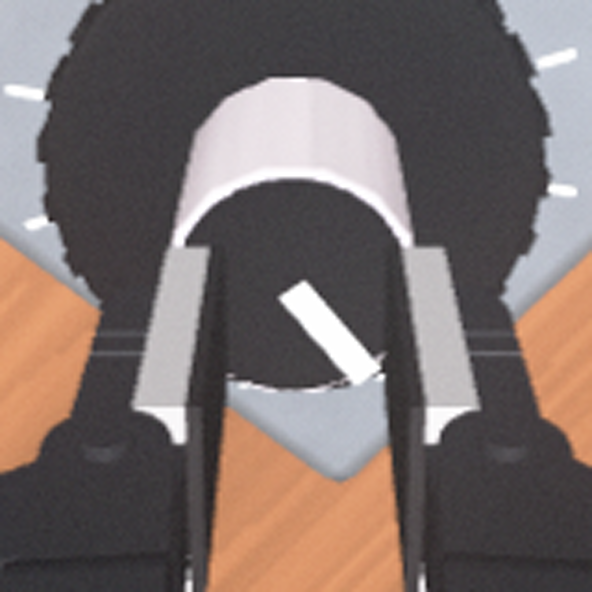

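```bash
python3 - <<'E'
from h import *
for f in('w2','w1'):
    d=dict(np.load(f'pics/{f}.npz'));z=d['range_z'].astype(float);v,u=np.mgrid[:384,:512]
    P=np.stack([(u-d['cx'])*z/d['fx'],(v-d['cy'])*z/d['fy'],z],-1);T=d['T_tool_cam'];P=P@T[:3,:3].T+T[:3,3]
    for (vv,uu) in ([(250,222),(270,219),(285,213),(250,284),(285,290),(255,235),(300,225)] if f=='w2' else [(266,140),(290,130),(310,113),(266,358),(266,365)]): print(f,uu,vv,P[vv,uu].round(1),z[vv,uu])
    print((cloud(d)[255,240]).round(1))
E
```

```text
w2 222 250 [-11.2 -38.3 -12. ] 150.74168395996094
w2 219 270 [-10.6 -54.  -11.9] 136.1153564453125
w2 213 285 [-11.3 -65.4 -13. ] 125.05581665039062
w2 284 250 [-11.4 -38.7  15. ] 150.29632568359375
w2 290 285 [-11.1 -65.2  14.9] 125.30223846435547
w2 235 255 [ -1.7 -25.2  -7.1] 166.23031616210938
w2 225 300 [ -6.1 -67.1  -8.6] 125.05677032470703
[548.6 202.5 197.1]
w1 140 266 [-12.2 -52.4 -43.9] 137.36326599121094
w1 130 290 [-11.3 -67.5 -42.9] 123.32148742675781
w1 113 310 [-11.6 -79.1 -44.5] 112.30799865722656
w1 358 266 [-11.3 -50.9  43.3] 139.05392456054688
w1 365 266 [-12.3 -52.6  45.5] 137.11148071289062
[nan nan nan]
```

Depth shows the real fingertips end about 36 mm behind the reported TCP: tips at tool y of about -37 at a 20 mm opening and about -50 fully open. The knob top reads 195 to 197 mm, so the cameras agree with the world. The fingers closed above the knob without touching anything. I'll apply this offset and go down guarded.

```bash
cat >> h.py <<'E'
def tips(d):
    z=d['range_z'].astype(float);v,u=np.mgrid[:384,:512]
    P=np.stack([(u-d['cx'])*z/d['fx'],(v-d['cy'])*z/d['fy'],z],-1);T=d['T_tool_cam'];P=P@T[:3,:3].T+T[:3,3]
    m=(z>0)&(abs(P[...,0])<14)&(P[...,1]<-15)&(abs(P[...,2])<60)&(z<165)
    for s in(-1,1):
        q=P[m&(np.sign(P[...,2])==s)]; 
        if len(q): print('tip side',s,'max y (99.5%)',np.percentile(q[:,1],99.5).round(1),'inner z',np.percentile(abs(q[:,2]),1).round(1))
E
python3 - <<'E'
from h import *
c=[553.3,204]
manip.set_gripper(52,30)
tips(grab('wrist'))
hit=manip.servo_line([*c,134],rate=60,until_force=5)
o=manip.get_obs();print(hit,o['t'],o['force'].round(1),o['tcp_pos'])
tips(grab('wrist','w3'))
E
```

```text
tip side -1 max y (99.5%) -24.5 inner z 2.1
tip side 1 max y (99.5%) -24.6 inner z 2.0
False 6.8167 [ 0.5 -0.5 -0. ] [553.49291031 204.01867456 133.95745618]
tip side -1 max y (99.5%) -24.8 inner z 0.8
tip side 1 max y (99.5%) -24.8 inner z 0.8
```

View pics/w3.png

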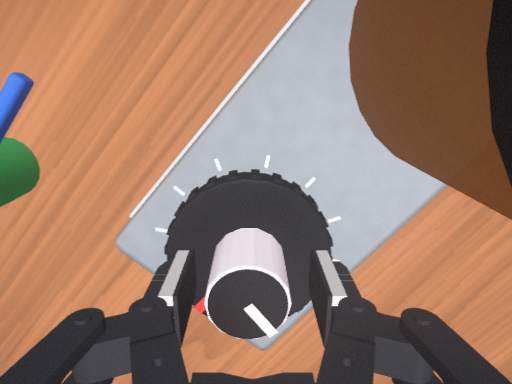

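```bash
python3 - <<'E'
from h import *
d=dict(np.load('pics/w3.npz'));W=cloud(d)
for (u,v) in [(180,254),(178,270),(322,254),(325,270),(248,300),(230,300),(170,262),(330,262),(345,285)]: print(u,v,W[v,u].round(1),(d['T'][:3,:3].T@(W[v,u]-d['T'][:3,3]))[2].round(0))
E
```

```text
180 254 [523.6 193.7 176.1] 147.0
178 270 [525.  194.8 189. ] 135.0
322 254 [570.  232.5 176. ] 147.0
325 270 [568.7 231.8 189.4] 134.0
248 300 [551.6 205.6 195.8] 131.0
230 300 [546.3 201.3 196.1] 131.0
170 262 [522.6 187.6 175.7] 149.0
330 262 [571.3 233.8 183.1] 140.0
345 285 [576.9 233.1 193.2] 132.0
```

Fingertips are at about z 174, 20 mm below the knob top and 15 mm above the ring, one on each side of the knob. I'll close and turn by -78.5°.

```bash
python3 - <<'E'
from h import *
manip.set_gripper(25,30)
o=manip.get_obs();print(o['t'],o['force'].round(1),o['finger_gap'])
if o['finger_gap']>29:
    q=o['q'].copy();q[5]+=78.5
    manip.move_joints(q);manip.wait(.15)
    o=manip.get_obs();print(o['t'],o['force'].round(1),o['wrist_torque'].round(3),o['finger_gap'],o['tcp_pos'],o['q'].round(2))
    manip.set_gripper(52)
    d=grab('wrist','w4')
E
```

```text
7.1583 [-4.1 -3.1  4.8] 32.83257246326015
8.55 [-1.  -1.1 -0.5] [-0.123  0.033  0.077] 32.99799150706545 [552.11968133 202.80362956 134.71671721] [ 9.36 32.2  91.   -0.14 56.95 47.85]
```

View pics/w4.png

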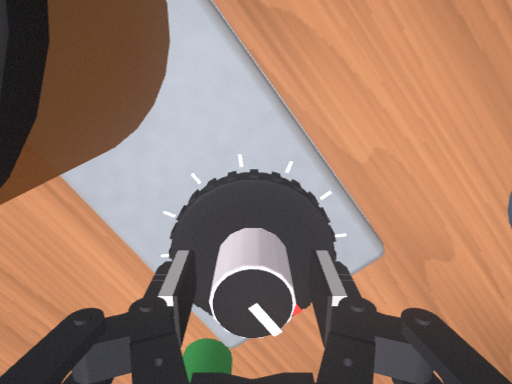

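The knob was gripped and turned: the pointer now points towards the red mark. I rise and check from the same overhead view.

```bash
python3 - <<'E'
from h import *
p=manip.get_obs()['tcp_pos'].copy();p[2]=230
manip.servo_line(p,rate=180)
manip.movep([545,130,310],down(-90))
d=grab('wrist','w5');print(manip.get_obs()['t'])
u,v=map(int,proj(d,[553,200,165]));u0,v0=u-60,max(0,v-60);print(u0,v0)
cv2.imwrite('pics/c7.png',cv2.resize(d['image'][v0:v0+120,u0:u0+120],None,fx=5,fy=5,interpolation=cv2.INTER_CUBIC))
E
```

```text
10.4417
201 33
```

View pics/c7.png

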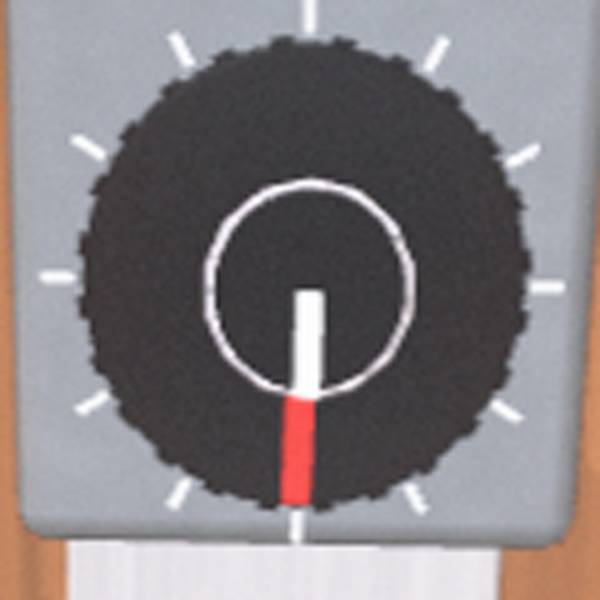

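View pics/w5.png

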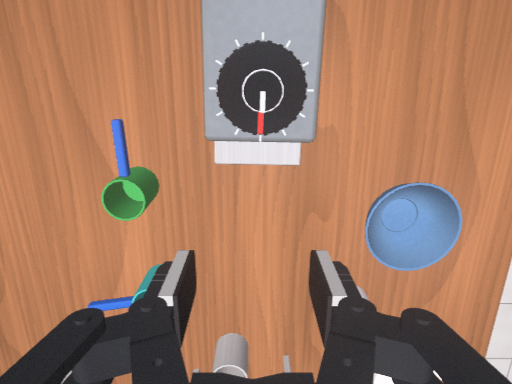

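Pointer end at crop (306,395) sits on the red mark, which starts at (299,400) and still points at the same head tick. The knob is done. Now the cup.

```bash
python3 - <<'E'
from h import *
manip.set_gripper(85,40)
manip.movep([500,-210,240],down(-65))
d=grab('wrist','w6');print(manip.get_obs()['t'])
W=cloud(d);z=W[...,2]
b=(z>83)&(z<93);b=cv2.morphologyEx(b.astype(np.uint8),cv2.MORPH_OPEN,np.ones((5,5)))
cn=max(cv2.findContours(b,0,1)[0],key=cv2.contourArea);r=cv2.boxPoints(cv2.minAreaRect(cn));print(r.round().tolist(),[atz(d,*p,88)[:2].round(1).tolist() for p in r])
hsv=cv2.cvtColor(d['image'],cv2.COLOR_BGR2HSV);m=(abs(hsv[...,0].astype(int)-115)<12)&(hsv[...,1]>150)
for n,c in enumerate(cv2.findContours(m.astype(np.uint8),0,1)[0]):
    if cv2.contourArea(c)>30: x=c.reshape(-1,2).mean(0);print('blue',x,cv2.contourArea(c),W[int(x[1]),int(x[0])].round(0))
E
```

```text
12.2417
[[149.0, 292.0], [169.0, 196.0], [331.0, 231.0], [310.0, 327.0]] [[457.4, -384.3], [438.8, -269.7], [603.0, -235.4], [640.0, -350.7]]
blue [245.29032258 207.83870968] 63.5 [ 516. -259.   59.]
```

View pics/w6.png

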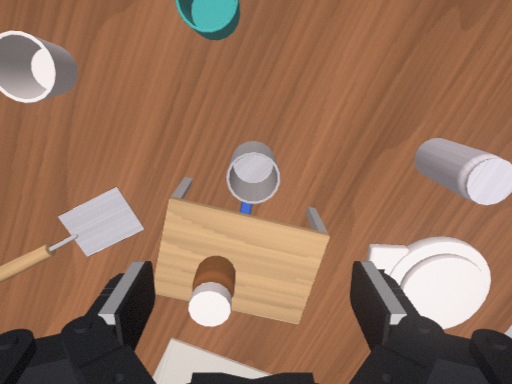

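```bash
python3 - <<'E'
from h import *
from scipy.optimize import least_squares
d=dict(np.load('pics/w6.npz'));W=cloud(d);z=W[...,2]
v,u=np.mgrid[:384,:512];near=(np.hypot(u-253,v-178)<34)
m=near&(z>66)&(z<75);P=W[m];
f=least_squares(lambda p:np.hypot(P[:,0]-p[0],P[:,1]-p[1])-26.5,[510,-235],loss='soft_l1');print(len(P),f.x,np.abs(f.fun).mean())
C=f.x
C2=atz(d,253,178,70);print('pix',C2)
h=atz(d,245.3,207.8,59);print('handle',h,np.degrees(np.arctan2(*(h[:2]-C)[[1,0]])))
for p in[(168,198),(328,238),(298,322),(156,296)]: print('board',atz(d,*p,88)[:2].round(1))
a,b=[atz(d,*p,88)[:2] for p in[(168,198),(328,238)]];e=b-a;print('yaw +x', np.degrees(np.arctan2(e[1],e[0]))-90,np.linalg.norm(e),(a+b)/2)
j=(z>145)&(z<160)&(v>270)&(u>180)&(u<240);print('jar',W[j].mean(0))
g=cv2.resize(d['image'][135:235,190:320],None,fx=6,fy=6,interpolation=cv2.INTER_CUBIC);cv2.imwrite('pics/c8.png',g)
E
```

```text
528 [ 508.44321698 -221.65214857] 0.8487375044458678
pix [ 508.45646602 -222.15206325   70.        ]
handle [ 516.49624654 -259.28803918   59.        ] -77.9224253745741
board [ 438.1 -272.1]
board [ 604.2 -243.3]
board [ 624.3 -349.8]
board [ 466.4 -385.2]
yaw +x -80.14657452214162 168.56712540062506 [ 521.1725559  -257.70808623]
jar [ 513.59979143 -324.51019151  152.86907992]
```

View pics/c8.png

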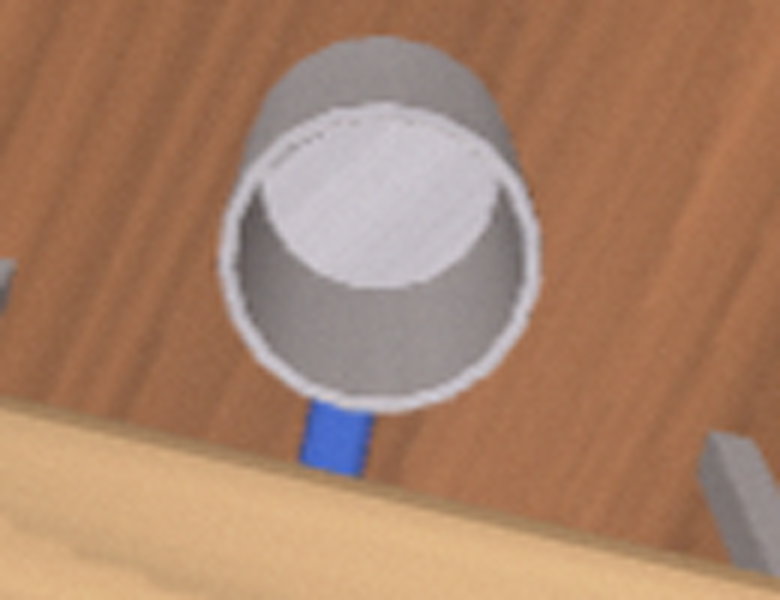

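Steel cup axis is at (508.5,-222), rim at z 70, handle heading about -78°, agreeing with the shelf's yaw of -80°. Jar is at (514,-324). Before the reach I check the gripper body clearance, the neighbours' positions and IK for a tilted handle grasp.

```bash
cat >> h.py <<'E'
def tilt(a,t):
    "tool down, leaned so fingers point t deg towards -x_tool side"
    R=down(a);t=np.radians(t);x,y,z=R.T
    y2=np.cos(t)*y-np.sin(t)*x; return np.stack([np.cross(y2,z),y2,z],1)
E
python3 - <<'E'
from h import *
d=dict(np.load('pics/w6.npz'));z=d['range_z'].astype(float);v,u=np.mgrid[:384,:512]
P=np.stack([(u-d['cx'])*z/d['fx'],(v-d['cy'])*z/d['fy'],z],-1);T=d['T_tool_cam'];P=P@T[:3,:3].T+T[:3,3]
print('cam',T[:3,3],'body',P[380,250],P[376,205],P[382,300],P[370,30],P[330,75])
for f,pts in (('w5',[(120,170),(145,175),(130,205),(155,290),(415,225),(232,345),(370,225),(400,270)]),('w6',[(210,10),(238,10),(195,10),(470,170)])):
    W=cloud(dict(np.load(f'pics/{f}.npz')))
    for (a,b) in pts: print(f,a,b,W[b,a].round(0))
print(tilt(-91.2,30).round(2))
for t in(0,20,30,40):
    for y in(-65,90):
        R=tilt(-91.2,t);g=np.array([552,y,55]);print(t,y,manip.ik(g+R[:,1]*56,R))
E
```

```text
cam [ -82.39902747 -173.56038535    1.17075698] body [ -10.46218309 -105.94218666    0.54678604] [  -9.56497497 -103.84604368  -11.09480564] [ -10.54328669 -106.62580785   13.04005147] [ -7.1938702  -99.56018286 -59.43043987] [-13.70100009 -91.5342375  -50.00554906]
w5 120 170 [377. 104.  60.]
w5 145 175 [399.  89.  29.]
w5 130 205 [372.  45.  27.]
w5 155 290 [509. 138. 370.]
w5 415 225 [785.   7.  10.]
w5 232 345 [ 511. -196.   29.]
w5 370 225 [712.  15.  28.]
w5 400 270 [776. -73.   4.]
w6 210 10 [397. -91.   5.]
w6 238 10 [428. -84.  48.]
w6 195 10 [383. -97.   5.]
w6 470 170 [ 683. -122.  103.]
[[-0.02  0.01  1.  ]
 [-0.87  0.5  -0.02]
 [-0.5  -0.87  0.  ]]
0 -65 [-1.82356942e+01  4.26202448e+01  1.00100945e+02 -2.54444375e-14
  3.72788104e+01 -1.70356942e+01]
0 90 [-2.18706673e+00  4.27595300e+01  9.95857160e+01 -2.54444375e-14
  3.76547540e+01 -9.87066726e-01]
20 -65 [-27.18281994  44.91050047  97.84696447  24.07942177  48.89888949
 -43.78483263]
20 90 [-11.92328658  44.08369874 101.14342679  29.73982449  42.64314608
 -34.18855568]
30 -65 [-31.00403913  47.36484798  96.11449514  31.24594509  56.76469185
 -51.87457968]
30 90 [-16.35936648  46.20717962 101.13566073  39.88951518  48.8095589
 -46.20223711]
40 -65 [-34.26204946  50.52432671  94.06075908  36.43669551  65.09612368
 -57.6255317 ]
40 90 [-20.27344124  49.18021186 100.59614626  46.96953239  56.20799915
 -55.07876035]
```

Body depth (-105) fits the 36 mm offset, so the real grasp point is at tool y of about -55. I grasp the cup across its diameter above the shelf front, pull it out along the shelf's -x, turn the handle to -91°, and set it on the free table ahead of the dispenser.

```bash
python3 - <<'E'
from h import *
c=np.array([508.5,-222]);R=down(-78)
manip.servo_line([*c,130],R,rate=250)
hit=manip.servo_line([*c,0],R,rate=120,until_force=6)
o=manip.get_obs();print(hit,o['t'],o['force'].round(1),o['tcp_pos'])
if not hit:
    manip.set_gripper(40,45)
    o=manip.get_obs();print(o['t'],o['force'].round(1),o['finger_gap'],o['tcp_pos'])
    grab('wrist','w7')
E
```

```text
False 14.0667 [-0.  -1.   1.1] [ 509.06548086 -222.39379441    0.71476521]
14.45 [-1.2  1.   5.3] 55.43755565712562 [ 508.79593353 -222.24873017    0.98120634]
```

View pics/w7.png

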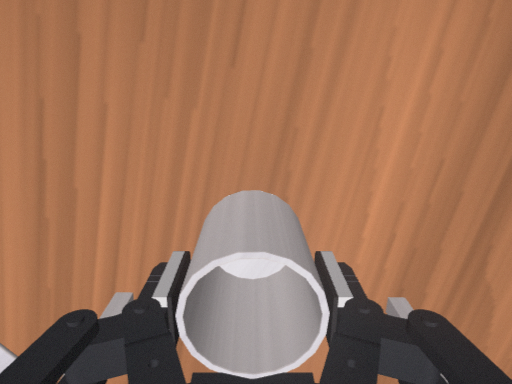

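The cup rim, centred at (253,313), sits between the pads and the gap is 55.4 mm, which is the cup's diameter. Now I pull it out.

```bash
python3 - <<'E'
from h import *
o=manip.get_obs();p=o['tcp_pos'].copy();z0=p[2];R=down(-78)
p[2]=z0+7;manip.servo_line(p,R,rate=60)
u=np.radians(101);q=p+88*np.array([np.cos(u),np.sin(u),0]);
manip.servo_line(q,R,rate=100)
o=manip.get_obs();print(o['t'],o['force'].round(1),o['finger_gap'],o['tcp_pos'])
q[2]=60;manip.servo_line(q,R,rate=150)
R2=down(-78-13.5)
manip.servo_line([552,0,60],R2,rate=150)
manip.servo_line([552,0,z0+6],R2,rate=120)
hit=manip.servo_line([552,0,z0-2],R2,rate=20,until_force=4)
o=manip.get_obs();print(hit,o['t'],o['force'].round(1),o['finger_gap'],o['tcp_pos'])
manip.set_gripper(85)
p=o['tcp_pos'].copy();p[2]+=45;manip.servo_line(p,R2,rate=200)
p=np.array([552,-10,200]);manip.servo_line(p,R2,rate=250)
grab('wrist','w8');print(manip.get_obs()['t'])
E
```

```text
15.8167 [ 0.1 -0.4 -1.9] 55.76194211468458 [ 492.69041619 -136.4976441     8.08181378]
True 18.4333 [-1.   0.2  4.2] 55.60048061794357 [ 5.52699280e+02 -7.37653065e-02  9.80732696e-01]
20.0417
```

View pics/w8.png

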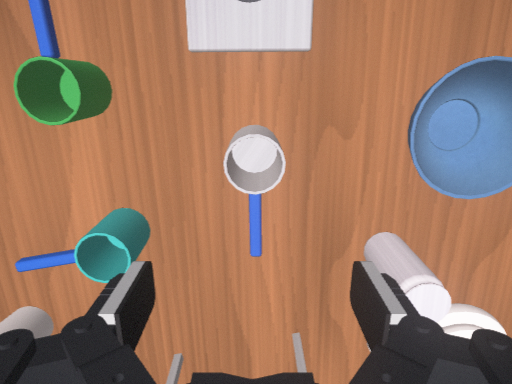

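The steel cup stands upright at (254,160) with its handle running down to (255,250). The tray front edge is at v≈50. Measuring.

```bash
python3 - <<'E'
from h import *
from scipy.optimize import least_squares
d=dict(np.load('pics/w8.npz'));W=cloud(d);z=W[...,2]
v,u=np.mgrid[:384,:512];m=(np.hypot(u-254,v-162)<40)&(z>65)&(z<75);P=W[m]
f=least_squares(lambda p:np.hypot(P[:,0]-p[0],P[:,1]-p[1])-26.5,[552,0],loss='soft_l1');C=f.x;print('cup',len(P),C,P[:,2].mean())
hsv=cv2.cvtColor(d['image'],cv2.COLOR_BGR2HSV);m=(abs(hsv[...,0].astype(int)-115)<12)&(hsv[...,1]>150)&(abs(u-254)<15)&(v>190)&(v<260)
vv,uu=np.nonzero(m);print(vv.min(),vv.max(),np.nanmedian(z[m]))
Q=np.array([atz(d,np.mean(uu[vv==k]),k,59)[:2] for k in range(vv.min()+3,vv.max()-4)])
l=np.polyfit(Q[:,1],Q[:,0],1);print('handle ang',-90-np.degrees(np.arctan(l[0])),'x offset at axis',np.polyval(l,C[1])-C[0],'end',atz(d,uu.mean(),vv.max(),55),atz(d,uu.mean(),vv.max(),59))
t=(z>6)&(z<14)&(d['image'].min(2)>120)&(v<70)
cn=max(cv2.findContours(t.astype(np.uint8),0,1)[0],key=cv2.contourArea)
b=cv2.boundingRect(cn);print(b)
for uq in(200,250,300):
    col=np.nonzero(t[:,uq])[0];print('edge',atz(d,uq,col.max()+.5,10))
for vq in(15,35): r=np.nonzero(t[vq])[0];print('sides',atz(d,r.min()-.5,vq,10),atz(d,r.max()+.5,vq,10))
E
```

```text
cup 738 [553.15850327   0.81994055] 69.76965766985441
195 255 59.40266523074297
handle ang -90.11488651263645 x offset at axis -0.9294500429575692 end [551.24134364 -98.67878127  55.        ] [551.27809894 -96.51252114  59.        ]
(186, 0, 128, 52)
edge [502.90863621  99.48500716  10.        ]
edge [551.44558899  99.05312379  10.        ]
edge [599.86585695  97.72599955  10.        ]
sides [492.58569066 131.60311695  10.        ] [611.08747743 128.31669442  10.        ]
sides [492.03914571 114.41582988  10.        ] [610.6193493  111.14863955  10.        ]
```

```bash
python3 - <<'E'
from h import *
R=tilt(-90.2,30);g=np.array([552.6,-81,52.]);y=R[:,1]
manip.set_gripper(45,100)
manip.movep(g+y*(55-140),R)
manip.servo_line(g+y*(55-60),R,rate=200)
hit=manip.servo_line(g+y*55,R,rate=80,until_force=6)
o=manip.get_obs();print(hit,o['t'],o['force'].round(1),o['tcp_pos'])
grab('wrist','w9')
d=grab('side','s9');u,v=map(int,proj(d,[552,-60,40]))
cv2.imwrite('pics/c9.png',cv2.resize(d['image'][v-60:v+60,u-70:u+70],None,fx=5,fy=5,interpolation=cv2.INTER_CUBIC))
E
```

```text
False 22.65 [-0.2 -0.   0.8] [552.99733836 -53.72298877   4.40109036]
```

View pics/w9.png

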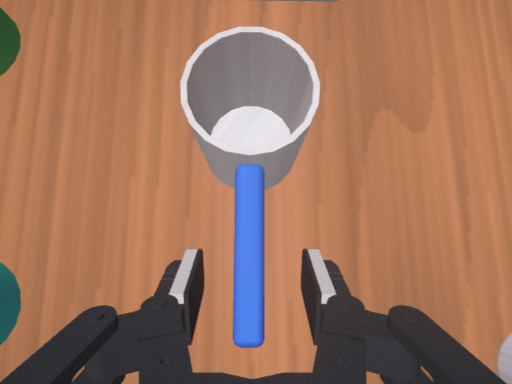

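View pics/c9.png

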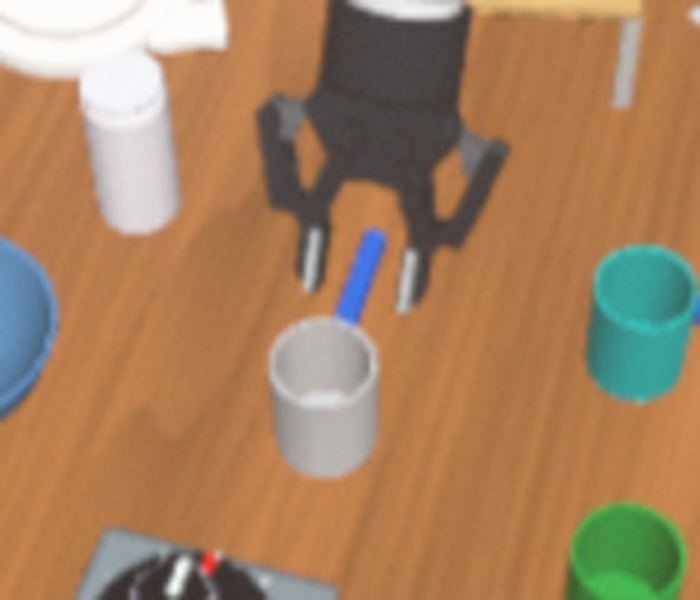

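The blue handle, at u≈249, lies midway between the pads at u≈190 and 313. I close and lift 14 mm, then check the cup's tilt.

```bash
cat >> h.py <<'E'
def rimfit(d,c0,zr=(60,110)):
    from scipy.optimize import least_squares
    W=cloud(d);u0,v0=proj(d,c0);v,u=np.mgrid[:384,:512]
    m=(np.hypot(W[...,0]-c0[0],W[...,1]-c0[1])<33)&(abs(W[...,2]-c0[2])<8);P=W[m]
    A=np.c_[P[:,:2]-c0[:2],np.ones(len(P))];k,*_=np.linalg.lstsq(A,P[:,2],rcond=None)
    r=abs(P[:,2]-A@k)<1.5;P=P[r];A=A[r];k,*_=np.linalg.lstsq(A,P[:,2],rcond=None)
    f=least_squares(lambda p:np.hypot(P[:,0]-p[0],P[:,1]-p[1])-26.5,c0[:2],loss='soft_l1')
    print('rim n',len(P),'centre',f.x.round(1),'height',k[2].round(1),'slopes x,y',k[:2].round(3));return f.x
E
python3 - <<'E'
from h import *
manip.set_gripper(5,100)
o=manip.get_obs();print(o['t'],o['force'].round(1),o['finger_gap'],o['tcp_pos'])
rimfit(grab('wrist'),np.array([553,1,70.]))
p=o['tcp_pos'].copy();p[2]+=14;manip.servo_line(p,rate=60);manip.wait(.2)
o=manip.get_obs();print(o['t'],o['force'].round(1),o['finger_gap'],o['tcp_pos'])
rimfit(grab('wrist','w10'),np.array([553,1,84.]))
E
```

```text
23.15 [-0.5 -0.9  2.3] 10.742491636008845 [552.8213724  -53.69233589   4.73917741]
rim n 1728 centre [553.7  -0.9] height 68.9 slopes x,y [-0.    -0.035]
23.7917 [-0.3 -0.1 -1.3] 10.761817496796086 [552.660713   -53.5991688   18.55571503]
rim n 1871 centre [553.6  -0.6] height 82.6 slopes x,y [-0.001 -0.031]
```

View pics/w10.png

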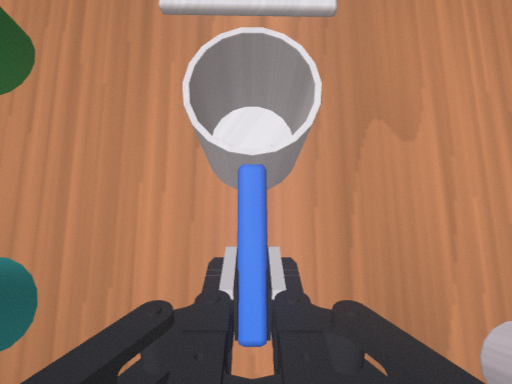

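The lift was clean: the rim rose 13.7 mm with its slope unchanged. Now I insert straight in, guarded.

```bash
python3 - <<'E'
from h import *
p=manip.get_obs()['tcp_pos'].copy()
p+=[-.8,130,0];h=manip.servo_line(p,rate=90,until_force=6)
o=manip.get_obs();print(h,o['t'],o['force'].round(1),o['tcp_pos'])
if not h:
    p[1]+=43.7;h=manip.servo_line(p,rate=50,until_force=6)
    o=manip.get_obs();print(h,o['t'],o['force'].round(1),o['tcp_pos'],o['finger_gap'])
grab('wrist','w11');grab('top','t11')
d=grab('side','s11');u,v=map(int,proj(d,[552,130,60]));im=d['image'][v-70:v+60,u-70:u+70]
cv2.imwrite('pics/c11.png',cv2.resize(im,None,fx=4.5,fy=4.5,interpolation=cv2.INTER_CUBIC))
E
```

```text
False 25.4333 [ 0.3  0.2 -1.1] [552.15823176  75.77280135  18.48638504]
False 26.4583 [ 0.   0.7 -2. ] [552.05172796 119.88521248  18.51003909] 10.567157332520717
```

View pics/w11.png

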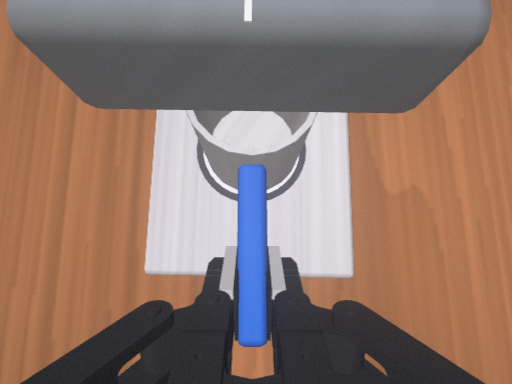

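View pics/c11.png

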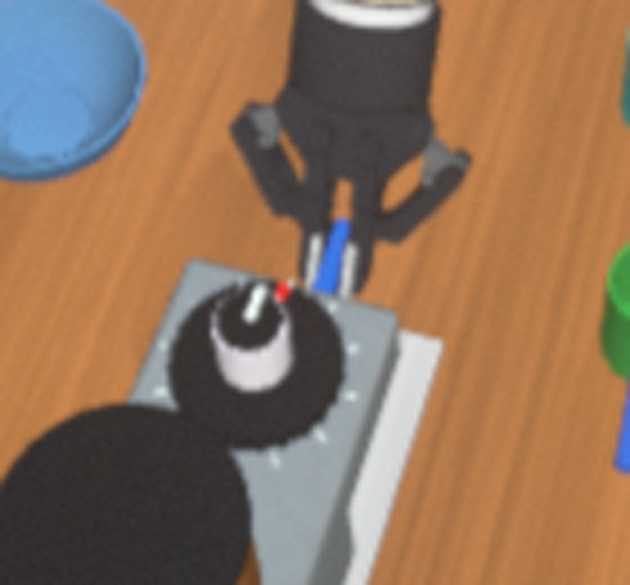

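The dark circle surrounds the cup foot evenly left and right. I check the forward offset numerically, then lower.

```bash
python3 - <<'E'
from h import *
d=dict(np.load('pics/w11.npz'))
g=d['image'][:,215];
print('circle front outer/inner',atz(d,252,201,10)[:2],atz(d,252,195,10)[:2],'foot front',atz(d,252,186,14)[:2])
print('circle L/R',atz(d,197,150,10)[:2],atz(d,306,150,10)[:2],'cup L/R rim',atz(d,185,108,84)[:2],atz(d,319,108,84)[:2])
cv2.imwrite('pics/c12.png',cv2.resize(d['image'][100:280,150:350],None,fx=3.3,fy=3.3,interpolation=cv2.INTER_CUBIC))
E
```

```text
circle front outer/inner [552.84054264 141.8192134 ] [552.85641415 145.41532284] foot front [552.87774901 149.94506489]
circle L/R [519.67027705 173.36097719] [585.68185956 173.06479169] cup L/R rim [526.76064933 165.38777988] [579.17667907 165.15230708]
```

View pics/c12.png

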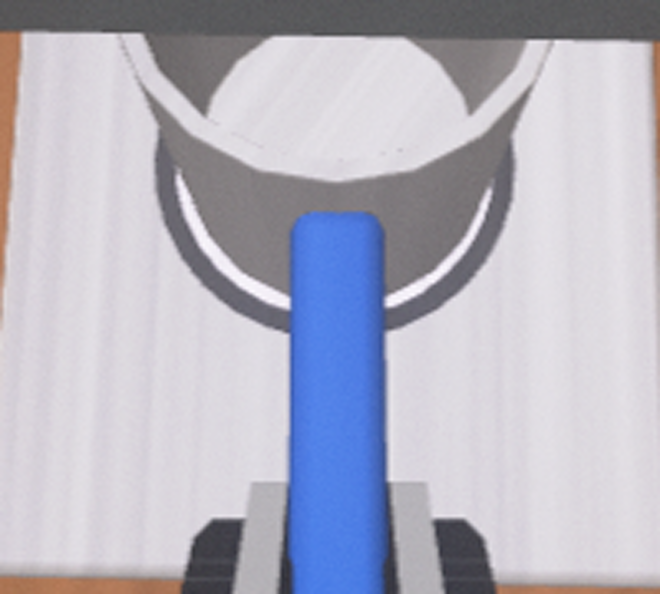

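The foot is concentric with the circle, within a few mm. I lower to contact, release and back out along the tool axis.

```bash
python3 - <<'E'
from h import *
o=manip.get_obs();p=o['tcp_pos'].copy();p[2]-=7
h=manip.servo_line(p,rate=12,until_force=2.5)
o=manip.get_obs();print(h,o['t'],o['force'].round(1),o['tcp_pos'])
manip.set_gripper(40)
o=manip.get_obs();print(o['t'],o['force'].round(1))
p=o['tcp_pos'].copy();R=o['tcp_rot'];y=R[:,1]
manip.servo_line(p-y*70,R,rate=100)
manip.servo_line(p-y*130+np.array([0,-10,0]),R,rate=180)
d=grab('wrist','w13');print(manip.get_obs()['t'])
E
```

```text
True 27.0167 [ 0.5 -1.8  3.3] [552.12051686 119.67858169  14.59438007]
27.4083 [ 0.7 -0.2  0. ]
28.825
```

View pics/w13.png

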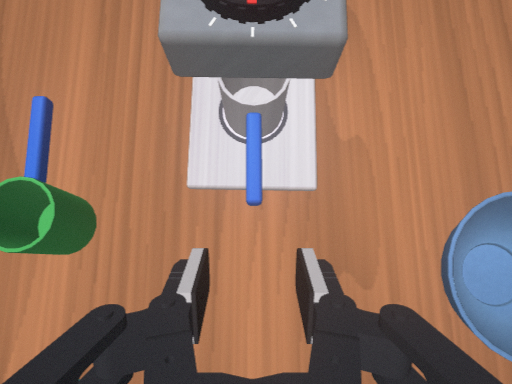

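The cup stands on the tray inside the circle with its handle straight out to (254,200). Last check of heights, position and dial.

```bash
python3 - <<'E'
from h import *
d=dict(np.load('pics/w13.npz'));W=cloud(d)
print('handle top',W[150,254].round(1),W[185,254].round(1),'end',atz(d,254,201,69).round(1))
print('wall start',atz(d,253,114,69).round(1))
rimfit(d,np.array([552.5,174,80.]))
manip.movep([545,120,320],down(-90))
d=grab('wrist','w14');print(manip.get_obs()['t'])
cv2.imwrite('pics/c14.png',cv2.resize(d['image'][20:220,170:350],None,fx=3,fy=3,interpolation=cv2.INTER_CUBIC))
E
```

```text
handle top [553.1 115.2  68.4] [553.  88.  69.] end [552.9  76.   69. ]
wall start [552.5 144.   69. ]
rim n 215 centre [553.2 172.6] height 81.0 slopes x,y [0.005 0.114]
29.7667
```

View pics/c14.png

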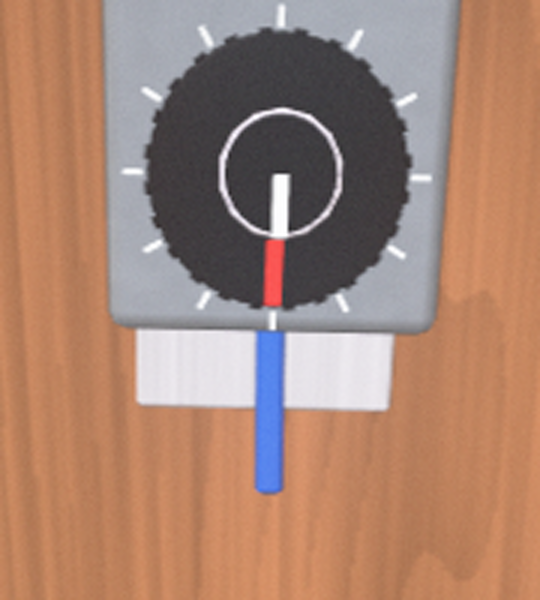

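```bash
python3 -c "
from h import *
manip.finish_job();print(manip.get_obs()['t'])"
```

```text
the job is handed in; nothing more can be done
the job is handed in; nothing more can be done
```

I turned the portion knob onto the red mark, moved the steel cup from the shelf to the drip tray, and handed the job in at about 30 s of the 72 s. The job reports no verdict.

**Knob:** I turned it clockwise by about 78.5°. In the last view the pointer lies on the red mark to within about 1–2°. The mark still points at the same tick on the head, so the ring did not visibly move.

**Cup:** I gripped it across its diameter, pulled it out from the shelf, set it down, regripped it by the handle and slid it in from the front. My last checks show:
- **Position:** the axis is within about 2–3 mm of the spout's.
- **Handle:** it sticks straight out, within 1–2° of the centre line, with its end about 98 mm in front.
- **Height:** the top of the handle is at z 68–69 mm, against 69 expected, so the cup is standing on the tray.
- **Release:** the gripper was clear of everything at the end.

**What disagreed:**
- **Fingertip position:** the real fingertips end about 36 mm behind the reported TCP. The first knob grasp closed in the air above the knob without touching anything. I measured the offset in the depth image and used it from then on.
- **Cup tilt:** the last rim fit gave a slope of 0.114, above the 0.08 rad limit, from the little of the rim visible under the head. I judged it unreliable: the rim fit already read 0.035 with the cup standing on the table, and the handle's two heights put its tilt at about 0.02 rad.

I did not re-measure the other things on the table at the end. The arm passed clear of them and no force reading suggested contact.

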